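Trace a bevelled plate seam with the sprung probe

TASK

Take the sprung touch probe from its fork stand and check the V-shaped seam between the two aluminium plates: touch down in the groove at the plain strap (the one without a knob), follow the groove slowly (about 3 cm a second) round the bend to the strap with the round knob, keeping the sprung tip lightly pressed in all the way. Then hang the probe upright in its fork again, let go, and leave the other things on the bench where they are.

Things in the scene. Friction and masses are not known exactly. Their poses are not given: they have to be found in the camera images.
- stylus: Touch probe, 138 mm long, 0.2 kg, upright. Origin: centre of the underside of its round steel collar (40 mm across, 8 thick); z up along it. Above: black square handle, 24 x 24 mm (faces square to x, y), z = 8 to 68 mm, grip at about z = 40. Below: steel shaft 12 mm across to z = -45, then a sprung pin 6 mm across with a ball end, lowest point z = -70 mm when free.
- tip (a point): Lowest point of the probe's ball-ended pin (ball 6 mm across), on the probe's axis, 70 mm below the collar's underside when free; it moves up into the probe as the pin is pressed in.
- plunger (a joint): How far the sprung pin is pressed into the probe (m): 0 free, 0.012 fully in (hard stop). About 1 N starts it, about 4 N presses it fully in. Roughly half-way (5 mm) is right for tracing; readings near 0 mean no contact.
- stand: Fixed probe stand: base 90 x 90 x 10 mm (origin: centre of its underside), a column at its back (+x) and a level grey fork plate 10 mm thick, its top 95 mm above the bench; two prongs point to -x with a 22 mm wide, 56 mm deep slot between them, open at the front. Nothing on it is higher than the fork.
- fork (a point): Where the probe hangs: on the slot's midline, level with the fork's top surface, 30 mm from the front ends of the prongs (6 mm in front of the stand's origin, 95 mm above the bench). The collar's underside rests here, the shaft hangs down through the slot. Axes as the stand.
- fixture: Fixed fixture 210 x 130 mm (x, y), origin centre of underside, z up: 25 mm dark backing plate under two bevelled aluminium plates (top z = 31 mm). The seam between them is a V groove with a flat dark floor (z = 25 mm): 18 mm wide at the top, 8 at the floor. It runs along +x at y = -20 mm to a bend at x = 0, then 45 degrees left. A strap bridges it at each end.
- seam0 (a point): Point on the midline of the groove's flat floor, start of the trace: 10 mm from the near face of the plain strap (18 mm wide, 12 mm high) (seam0 to seam6 follow the seam in order, about 23 mm apart; seam3 is the bend).
- seam1 (a point): Point on the midline of the groove's flat floor, on the way (seam0 to seam6 follow the seam in order, about 23 mm apart; seam3 is the bend).
- seam2 (a point): Point on the midline of the groove's flat floor, on the way (seam0 to seam6 follow the seam in order, about 23 mm apart; seam3 is the bend).
- seam3 (a point): Point on the midline of the groove's flat floor, at the bend (seam0 to seam6 follow the seam in order, about 23 mm apart; seam3 is the bend).
- seam4 (a point): Point on the midline of the groove's flat floor, on the way, after the bend (seam0 to seam6 follow the seam in order, about 23 mm apart; seam3 is the bend).
- seam5 (a point): Point on the midline of the groove's flat floor, on the way, after the bend (seam0 to seam6 follow the seam in order, about 23 mm apart; seam3 is the bend).
- seam6 (a point): Point on the midline of the groove's flat floor, end of the trace: 10 mm from the near face of the strap with the round black knob (28 mm across, top 46 mm above this point) (seam0 to seam6 follow the seam in order, about 23 mm apart; seam3 is the bend).
- bearing: Bystander, to be left alone: steel ball-bearing ring, 44 mm across, 14 mm high, lying flat, on the bench between the two work places.
- wheel: Bystander, to be left alone: small rubber-tyred robot wheel, 68 mm across, 28 mm high, lying flat, between the two work places.
- wrench: Bystander, to be left alone: steel wrench lying flat beyond the work places.
- screwdriver: Bystander, to be left alone: screwdriver lying flat beyond the work places.
- motor: Bystander, to be left alone: small square motor, 42 mm wide, 66 mm high with its shaft, standing at the right side.
- jar: Bystander, to be left alone: clear screw jar, 56 mm across, 70 mm high, standing at the left side.

How it is judged (in metres and radians):
On the way, in this order (a step that is already met when the one before it is completed fails the run):
1. the tip is down in the groove at the plain strap, pressed in (horizontal distance between tip and seam0 below 0.01 m and z of tip in the frame of fixture below 0.0285 m and value of joint plunger above 0.001 m), for 0.06 s.
2. the tip, still pressed in, passes along the groove (horizontal distance between tip and seam1 below 0.008 m and z of tip in the frame of fixture below 0.0285 m and value of joint plunger above 0.001 m), for 0.06 s.
3. the tip, still pressed in, passes farther along the groove (horizontal distance between tip and seam2 below 0.008 m and z of tip in the frame of fixture below 0.0285 m and value of joint plunger above 0.001 m), for 0.06 s.
4. the tip, still pressed in, passes the bend (horizontal distance between tip and seam3 below 0.008 m and z of tip in the frame of fixture below 0.0285 m and value of joint plunger above 0.001 m), for 0.06 s.
5. the tip, still pressed in, passes along the second leg (horizontal distance between tip and seam4 below 0.008 m and z of tip in the frame of fixture below 0.0285 m and value of joint plunger above 0.001 m), for 0.06 s.
6. the tip, still pressed in, passes farther along the second leg (horizontal distance between tip and seam5 below 0.008 m and z of tip in the frame of fixture below 0.0285 m and value of joint plunger above 0.001 m), for 0.06 s.
7. the tip, still pressed in, arrives at the strap with the knob (horizontal distance between tip and seam6 below 0.01 m and z of tip in the frame of fixture below 0.0285 m and value of joint plunger above 0.001 m), for 0.06 s.
At the end, for the whole second after the job is handed in: Seam traced in order with the tip in the groove (within 8 mm of each seam point, 10 mm at the ends) and the pin pressed in over 1 mm; at the end the probe hangs upright (0.12 rad) and at rest in its fork, collar within 16 mm of the fork point, pin free (distance between stylus and fork below 0.016 m and angle between stylus's own z axis and vertical below 0.12 rad and linear speed of stylus below 0.03 m/s and value of joint plunger below 0.001 m); the robot touches nothing.
It fails at once if the probe is dragged faster than 8 cm/s while its tip is pressed in (value of joint plunger above 0.002 m and linear speed of stylus above 0.08 m/s).
It fails at once if the probe is pressed on the fixture with more than 25 N (contact force between stylus and fixture above 25 N).
It fails at once if another thing on the bench is moved by more than 30 mm (distance of any of bearing, wheel, wrench, screwdriver, motor, jar from where it was at the start of the episode above 0.03 m).
It also fails if it takes over 64 s, if anything falls off the work surface, if the arm or the gripper's body presses on something with over 40 N, if the wrist force passes 120 N, or if a joint passes its speed limit or range.

ROBOT

A 7-joint arm with a two-finger parallel gripper is mounted at the origin on the work surface. World frame = base frame: x ahead of the robot, y to its left, z up, the work surface at z = 0. Lengths are in mm, angles in rad, forces in N, time in s.
With the tool pointing down it reaches from about 400 to 925 mm from the base axis. Payload 5.6 kg.
Tool frame: the origin (TCP) lies on the centre line of the jaws, within the pads' length; the fingertips stand 22 mm ahead of it and the grasp point (between the pads) lies 3 mm ahead of it; z points along the fingers, y is the direction in which the jaws open and shut (so a half turn about z gives the same grasp; the last joint's range is limited). The gripper opens to 85 mm and grips with 20 to 120 N. Pads are 22 mm wide; open, the fingers measure 114 mm over their backs; the gripper's body (76 mm by 85 mm) begins 54 mm behind the grasp point. The pads swing forward as they close: fully open they stand 13 mm farther back than shut.
Start: joints at [1.241, 0.468, -0.012, 1.603, 0.006, 1.071, -0.056], TCP at [183.833, -623.469, 230.59] pointing down, gripper open.
Joint ranges: [-2.53, 2.53], [-0.31, 2.02], [-1.57, 1.55], [0.28, 2.44], [-1.29, 4.43], [0.15, 1.84], [-2.92, 2.92]. Speed limits (rad/s): [2.57, 2.57, 3.14, 3.14, 3.14, 3.14, 3.14].

INTERFACE

Orientations are given as [roll, pitch, yaw] about the fixed x, y, z axes, in that order (R = Rz(yaw) Ry(pitch) Rx(roll)).
In Python, from workcell import state, vision, job gives the robot as it stands. The module is installed in compiled form; this text tells all that it offers.
- The arm moves only by the tool jog_arm, never from a script. Its argument "deltas" is a list of rows, each a list of 5 numbers: the opening, from 0 (shut) to 1 (fully open), then the shift along the tool's x, y, z in m, then the turn about the tool's z in degrees. A call has 1 to 20 rows; each row shifts and turns the commanded pose from where the row before left it, along the tool's axes as they then stand; what a row does not reach is not made up. A row lasts 1/10 s, in which the tool goes at most 50 mm and 8.59 degrees, less where a joint would pass 70% of its speed; a pose out of reach is approached as far as the arm can. A call with a gripper value outside its range is refused whole. The fingers move at their own pace and stop on an object; "grip_force" is the grip in N (left out, the last holds). Time passes only in rows, so rows that do not move let the fingers close. It gives the time, the measured TCP pose, the force and the opening at its end, in the units of the state.
- state(): the state, without advancing time (a new reading comes with each control period).
- vision.get_image(name): name is "scene" or "top" or "wrist"; returns the picture (420x560x3 uint8, blue, green, red); there is no depth.
- vision.camera_params(name): a dict with "vertical_fov" (degrees; the focal length in pixels is half the picture's height over the tangent of half this angle, whatever the lens; pixels are square), "cx", "cy" (the principal point, pixels), "k1" (the pictures are not rectified: a ray, as slopes to the right and down, at radius r is drawn at 1 + k1 r^2 times it, then the intrinsics apply), "xyz" and "orientation" of the camera in the world. Camera axes: x right, y up, looking along -z (the intrinsics and any distortion apply to the point x, -y, -z); pixel columns grow to the right and rows downward; lengths in mm; the calibration is good to about 2 mm. A picture is of the moment at which its call begins: read the wrist's pose just before it. camera_params takes no time and is no camera call; for the wrist camera it gives the pose at the moment of the call.
- job.sign_off(): hands the job in, once; it reports no verdict.
The state is a dict: "t": time; "joints": joint angles; "joint_velocities": joint speeds; "joint_efforts": joint torques, N m; "position": TCP position; "tool_rot": TCP orientation; "wrist_force": force on the tool from outside, world axes, zero at the start; "moment": the same for the moment, N m; "finger_gap": opening from 0.0 (shut) to 1.0 (fully open).
Only numpy, scipy, OpenCV 4.12 (cv2) and the standard library are available. Lean on these libraries where they do the work, as an engineer would, in place of code of your own. Each camera call takes 0.05 s, during which the arm holds its last target.

## Working session

There is one attempt and no reset: what is moved stays moved. The work goes in short steps, Python scripts to look and compute and a tool call to move; the robot and the scene stay as the last step left them, time stands still between calls to the robot, and variables do not carry over. Pictures are saved under pics/ and viewed, and the job is handed in when it is done.

Besides the shell and the picture viewer there is one more tool, called as name(argument=value, ...) on one line, values as JSON. jog_arm: Moves the arm, as the interface text tells. Its arguments: {"type":"object","properties":{"deltas":{"type":"array","items":{"type":"array","items":{"type":"number"}}},"grip_force":{"type":"number"}},"required":["deltas"]}

```bash
mkdir -p pics
python3 - <<'E'
from workcell import state, vision, job
import cv2
s=state();print(s)
for n in ["scene","top","wrist"]:
    print(n,vision.camera_params(n))
    cv2.imwrite(f"pics/{n}0.png",vision.get_image(n))
E
```

```text
{'t': 0.0, 'joints': array([ 1.24099674,  0.46838001, -0.01160617,  1.60364236,  0.00601843,
        1.07141044, -0.05631547]), 'joint_velocities': array([ 1.11870543e-04, -5.02984866e-04,  2.48662501e-04, -5.58455778e-04,
        2.29977000e-05, -9.19195203e-04,  7.61227278e-05]), 'joint_efforts': array([-2.23604238e-04, -5.32370138e+01,  2.10842461e-02, -2.51305747e+01,
        1.13950341e-02,  7.59585440e-03, -5.80540075e-06]), 'position': array([ 183.64331579, -622.92186173,  229.6287467 ]), 'tool_rot': array([-3.13979218e+00,  1.40370070e-04,  2.86732204e-01]), 'wrist_force': array([ 0.16924434, -0.49851189, -0.13351904]), 'moment': array([ 0.01772012, -0.02688174, -0.02428905]), 'finger_gap': 0.9996057936254367}
scene {'vertical_fov': 47.08833389552963, 'cx': 279.9606157354305, 'cy': 208.03653247957484, 'k1': 0.00328145956236361, 'xyz': array([1151.00593645, -679.38469517, 1423.36004414]), 'orientation': array([ 0.58298443, -0.01390867,  0.70310538])}
top {'vertical_fov': 54.38462211533252, 'cx': 279.42669583118237, 'cy': 209.85548497467244, 'k1': -0.06504577913546446, 'xyz': array([ 392.65900259,   13.49397186, 1096.43131188]), 'orientation': array([ 0.22164146,  0.00596607, -1.72241013])}
wrist {'vertical_fov': 61.99940133223781, 'cx': 280.17590033172894, 'cy': 209.75216285873066, 'k1': -0.057992880170394015, 'xyz': array([ 257.91428526, -601.00745654,  373.77314281]), 'orientation': array([-3.07599345e-01,  9.09940158e-04, -1.28399290e+00])}
```

View pics/scene0.png

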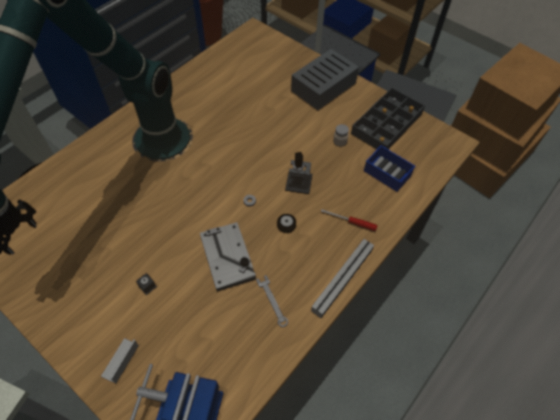

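View pics/top0.png

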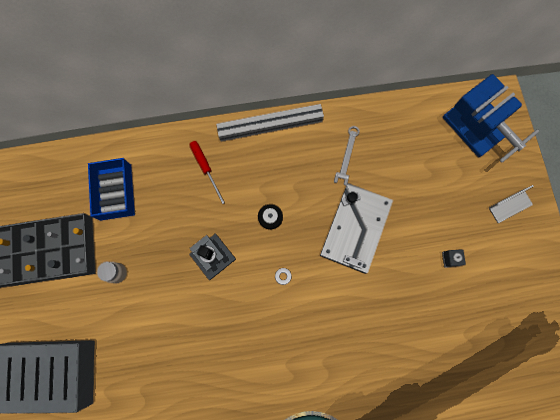

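View pics/wrist0.png

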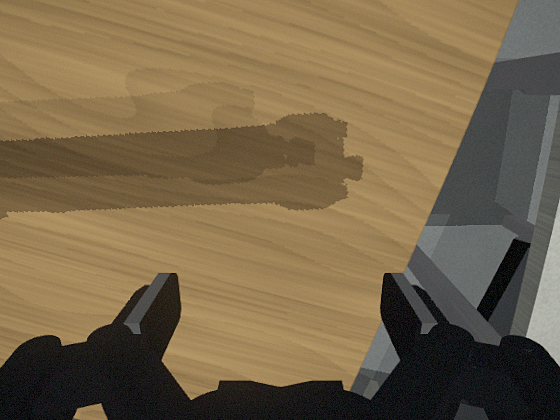

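```bash
cat > h.py <<'E'
import numpy as np, cv2
from scipy.spatial.transform import Rotation as R
from workcell import state, vision, job
def K(p):
    f=210/np.tan(np.radians(p['vertical_fov'])/2); return f
def ray(p,u,v):
    f=K(p); x=(u-p['cx'])/f; y=(v-p['cy'])/f
    d=np.hypot(x,y); r=d
    for _ in range(20): r=d/(1+p['k1']*r*r)
    s=r/d if d>0 else 1
    x*=s;y*=s
    return R.from_euler('xyz',p['orientation']).apply([x,-y,-1.0])
def onplane(p,u,v,z):
    d=ray(p,u,v); o=np.array(p['xyz']); return o+d*(z-o[2])/d[2]
def proj(p,X):
    q=R.from_euler('xyz',p['orientation']).inv().apply(np.array(X,float)-p['xyz'])
    x=q[0]/-q[2]; y=-q[1]/-q[2]; k=1+p['k1']*(x*x+y*y); f=K(p)
    return np.array([p['cx']+f*x*k,p['cy']+f*y*k])
def pair(p1,a,p2,b):
    d1=ray(p1,*a);d2=ray(p2,*b);A=np.array([d1,-d2]).T
    t=np.linalg.lstsq(A,np.array(p2['xyz'])-p1['xyz'],rcond=None)[0]
    X=p1['xyz']+t[0]*d1;Y=p2['xyz']+t[1]*d2
    return (X+Y)/2,np.linalg.norm(X-Y)
def rel(X):
    "vector from TCP to X in tool axes"
    s=state();return R.from_euler('xyz',s['tool_rot']).inv().apply(np.array(X)-s['position'])
E
python3 - <<'E'
from h import *
p=vision.camera_params('top')
for n,u,v,z in [('stand',212,256,50),('wheel',270,216,28),('ring',283,276,14),('jar',109,272,50),('motor',455,258,40),('fixc',357,228,31),('strap0',356,263,43),('knob',352,198,71),('bend',366,228,25),('screwtip',223,202,5),('wrench near',341,180,5),
 ('f1',345,184,31),('f2',392,202,31),('f3',368,272,31),('f4',320,255,31)]:
    print(n,onplane(p,u,v,z).round(0))
s=vision.camera_params('scene')
print(pair(p,(206,252),s,(298,156)))
print(proj(p,[0,0,0]))
im=cv2.imread('pics/top0.png')
a=cv2.resize(im[150:300,170:420],None,fx=3.2,fy=3.2,interpolation=cv2.INTER_CUBIC);cv2.imwrite('pics/topz.png',a)
E
```

```text
stand [533. 174.  50.]
wheel [619.  11.  28.]
ring [458.   1.  14.]
jar [531. 443.  50.]
motor [ 432. -449.   40.]
fixc [ 551. -212.   31.]
strap0 [ 460. -190.   43.]
knob [ 624. -206.   71.]
bend [ 548. -237.   25.]
screwtip [682. 133.   5.]
wrench near [ 695. -200.    5.]
f1 [ 675. -203.   31.]
f2 [ 606. -319.   31.]
f3 [ 433. -218.   31.]
f4 [ 495. -103.   31.]
(array([531.42179521, 171.67720092, 153.06581525]), np.float64(2.871513628224607))
[311.45390505 459.65433144]
```

View pics/topz.png

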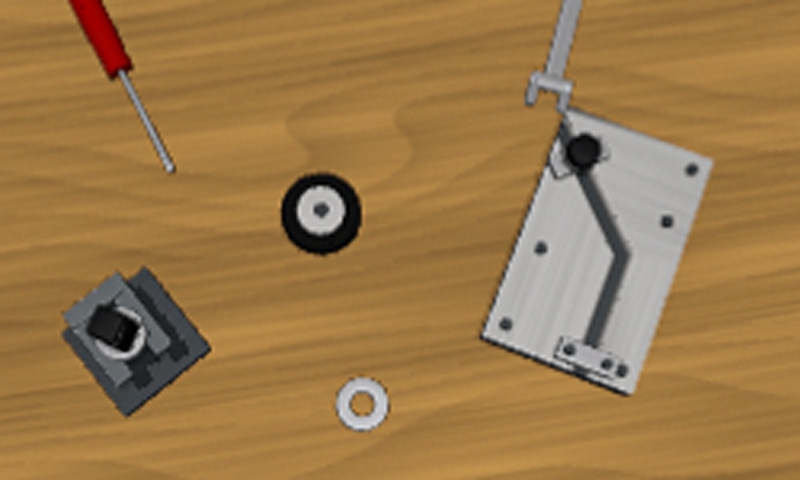

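jog_arm(deltas=[[1,0.037,-0.0273,-0.0075,0],[1,0.037,-0.0273,-0.0075,0],[1,0.037,-0.0273,-0.0075,0],[1,0.037,-0.0273,-0.0075,0],[1,0.037,-0.0273,-0.0075,0],[1,0.037,-0.0273,-0.0075,0],[1,0.037,-0.0273,-0.0075,0],[1,0.037,-0.0273,-0.0075,0],[1,0.037,-0.0273,-0.0075,0],[1,0.037,-0.0273,-0.0075,0],[1,0.037,-0.0273,-0.0075,0],[1,0,0,0,0],[1,0,0,0,0],[1,0,0,0,0]])

```text
t: 1.55
position: [488.4, -221.4, 312.6]
tool_rot: [-3.141, 0.001, 0.285]
wrist_force: [0.5, -1.0, -0.3]
finger_gap: 1.001
```

```bash
cat > shot.py <<'E'
import sys,json
from h import *
n=sys.argv[1]
p=vision.camera_params('wrist');im=vision.get_image('wrist')
cv2.imwrite(f'pics/{n}.png',im);json.dump({k:(v.tolist() if hasattr(v,'tolist') else v) for k,v in p.items()},open(f'pics/{n}.json','w'))
s=state();print(s['t'],s['position'],s['tool_rot'],s['wrist_force'],s['finger_gap'])
E
python3 shot.py w1
```

```text
1.6 [ 488.26727018 -221.76213601  312.63404307] [-3.14158206e+00  1.15096194e-03  2.84193427e-01] [ 0.2137727  -0.7210464   0.33160207] 1.0005715993872377
```

View pics/w1.png

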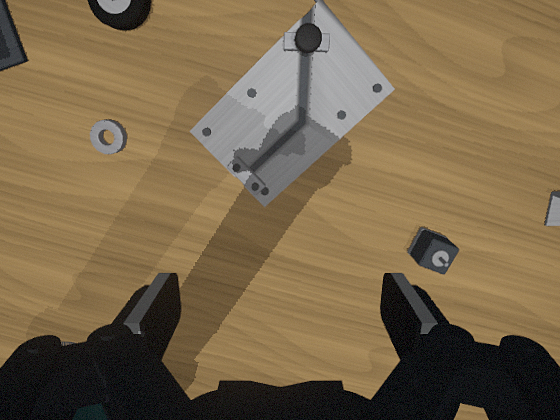

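Run:
```python
from h import *
im=cv2.imread('pics/w1.png')
a=cv2.resize(im[0:215,180:405],None,fx=2.75,fy=2.75,interpolation=cv2.INTER_CUBIC);cv2.imwrite('pics/w1z.png',a)
```

```text
(no output)
```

View pics/w1z.png

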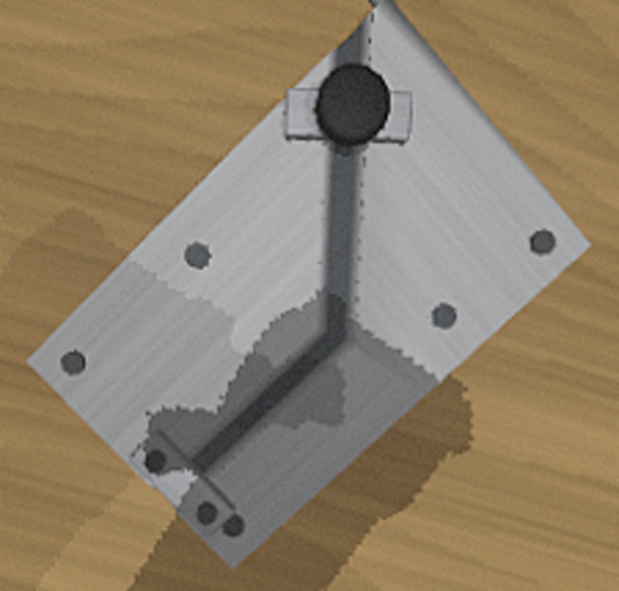

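```bash
cat > fx.py <<'E'
from h import *
import json
p=json.load(open('pics/w1.json'))
z=lambda a,b:(180+(a+.5)/2.75-.5,(b+.5)/2.75-.5)
C=[onplane(p,*z(27,359),31),onplane(p,*z(233,568),31),onplane(p,*z(590,243),31)]
# local: left corner(-105,65), bottom(-105,-65), right(105,-65)
L=np.array([[-105,65],[-105,-65],[105,-65]],float)
print(np.round(C,1),np.linalg.norm(C[0]-C[1]),np.linalg.norm(C[1]-C[2]))
W=np.array(C)[:,:2]
Lc=L-L.mean(0);Wc=W-W.mean(0)
a=Lc[:,0]@Wc[:,1]-Lc[:,1]@Wc[:,0];b=(Lc*Wc).sum();th=np.arctan2(a,b)
c,s=np.cos(th),np.sin(th);M=np.array([[c,-s],[s,c]]);o=W.mean(0)-M@L.mean(0)
print('origin',o,'yaw',th, 'res',W-(L@M.T+o))
f=lambda x,y:M@[x,y]+o
if __name__=='__main__':
    for nm,uv,zz in [('bend',(336,338),25),('strapface0',(195,466),25),('strap6face',(345,150),25)]:
        q=onplane(p,*z(*uv),zz);print(nm,q.round(1),'local',((q[:2]-o)@M).round(1))
    q=onplane(p,*z(353,105),71);print('knob',q.round(1),'local',((q[:2]-o)@M).round(1))
    t=json.load(open('pics/w1.json'));T=vision.camera_params('top')
    im=cv2.imread('pics/w1.png');
    for X in [(-105,65),(-105,-65),(105,-65),(105,65)]: print(proj(T,[*f(*X),31]).round(1))
E
python3 fx.py
```

```text
[[ 498.1 -105.3   31. ]
 [ 431.5 -217.2   31. ]
 [ 612.7 -323.4   31. ]] 130.23172244375945 210.08386181013032
origin [ 555.24230239 -214.39098871] yaw -0.5324148072119752 res [[ 0.31992175 -0.1881433 ]
 [-0.31257375 -0.08285259]
 [-0.00734801  0.27099589]]
bend [ 543.9 -232.4   25. ] local [ -0.6 -21.3]
strapface0 [ 471.5 -187.8   25. ] local [-85.6 -19.6]
strap6face [ 618.5 -213.1   25. ] local [53.9 33.2]
knob [ 628.3 -209.8   71. ] local [60.7 41. ]
[320.7 254. ]
[367.6 272.5]
[393.1 199.4]
[347.8 182.2]
```

Run:
```python
from fx import *
for uv in [(200,470),(165,435),(235,505),(290,137),(408,143),(290,142)]:
    for zz in (31,37,43):
        q=onplane(p,*z(*uv),zz);l=(q[:2]-o)@M;d=l-[0,-20];print(uv,zz,l.round(1),'along leg2',((d[0]+d[1])/2**.5).round(1))
```

```text
[[ 498.1 -105.3   31. ]
 [ 431.5 -217.2   31. ]
 [ 612.7 -323.4   31. ]] 130.23172244375945 210.08386181013032
origin [ 555.24230239 -214.39098871] yaw -0.5324148072119752 res [[ 0.31992175 -0.1881433 ]
 [-0.31257375 -0.08285259]
 [-0.00734801  0.27099589]]
(200, 470) 31 [-84.1 -21.9] along leg2 -60.8
(200, 470) 37 [-82.9 -21.4] along leg2 -59.6
(200, 470) 43 [-81.7 -20.8] along leg2 -58.4
(165, 435) 31 [-84.4   0. ] along leg2 -45.5
(165, 435) 37 [-83.2   0.3] along leg2 -44.5
(165, 435) 43 [-82.    0.5] along leg2 -43.5
(235, 505) 31 [-83.8 -44.3] along leg2 -76.4
(235, 505) 37 [-82.6 -43.4] along leg2 -75.0
(235, 505) 43 [-81.5 -42.6] along leg2 -73.6
(290, 137) 31 [40.  52.1] along leg2 79.2
(290, 137) 37 [39.4 51.6] along leg2 78.5
(290, 137) 43 [38.8 51.1] along leg2 77.7
(408, 143) 31 [73.9 17.3] along leg2 78.7
(408, 143) 37 [72.9 17.3] along leg2 77.9
(408, 143) 43 [71.8 17.3] along leg2 77.2
(290, 142) 31 [38.7 50.7] along leg2 77.3
(290, 142) 37 [38.1 50.2] along leg2 76.6
(290, 142) 43 [37.5 49.7] along leg2 75.8
```

jog_arm(deltas=[[1,0.0142,-0.0458,0,0],[1,0.0142,-0.0458,0,0],[1,0.0142,-0.0458,0,0],[1,0.0142,-0.0458,0,0],[1,0.0142,-0.0458,0,0],[1,0.0142,-0.0458,0,0],[1,0.0142,-0.0458,0,0],[1,0.0142,-0.0458,0,0],[1,0,0,0,0],[1,0,0,0,0],[1,0,0,0,0]])

```text
t: 2.7
position: [495.0, 160.9, 312.7]
tool_rot: [3.141, 0.001, 0.283]
wrist_force: [0.5, -0.1, 1.1]
finger_gap: 1.001
```

```bash
python3 shot.py w2
python3 - <<'E'
import cv2
im=cv2.imread('pics/w2.png')
cv2.imwrite('pics/w2z.png',cv2.resize(im[0:260,130:430],None,fx=2.3,fy=2.3,interpolation=cv2.INTER_CUBIC))
E
```

```text
2.75 [495.06660005 160.82648051 312.77252272] [3.14070270e+00 6.96265159e-04 2.82839040e-01] [-0.01426362 -0.46403766  0.10982443] 1.0006418613018184
```

View pics/w2z.png

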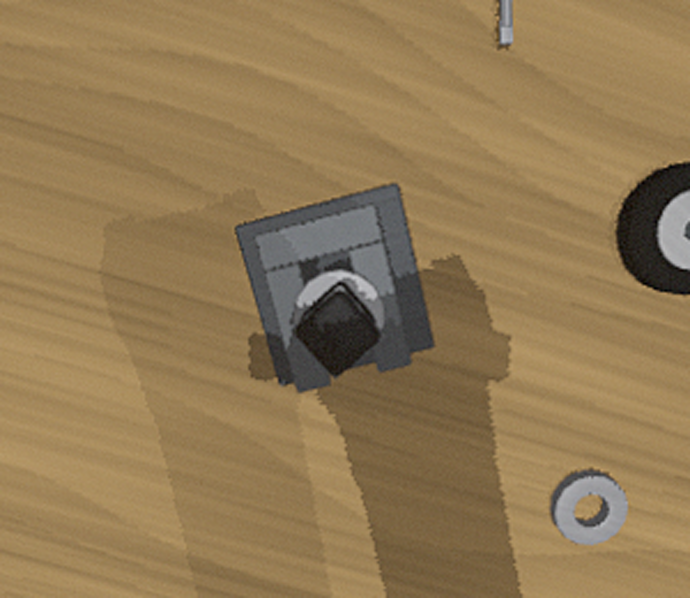

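Run:
```python
import cv2,numpy as np
im=cv2.imread('pics/w2.png')[75:180,225:325].astype(float)
a=np.clip((im/255)**.5*255,0,255).astype('uint8')
cv2.imwrite('pics/w2zz.png',cv2.resize(a,None,fx=5.7,fy=5.7,interpolation=cv2.INTER_CUBIC))
```

```text
(no output)
```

View pics/w2zz.png

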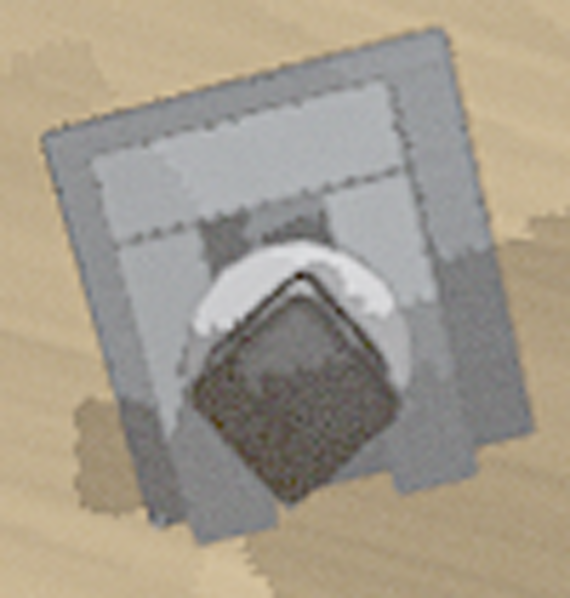

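```bash
cat > st.py <<'E'
from h import *
import json
p=json.load(open('pics/w2.json'))
z=lambda a,b:(225+(a+.5)/5.7-.5,75+(b+.5)/5.7-.5)
P=lambda uv,zz:onplane(p,*z(*uv),zz)[:2]
H=np.array([P(u,163) for u in [(302,292),(401,405),(291,505),(190,390)]])
print('handle',H.round(1),'c',H.mean(0),'sides',np.linalg.norm(np.roll(H,-1,0)-H,axis=1))
e=np.roll(H,-1,0)-H;print('angles',np.degrees(np.arctan2(e[:,1],e[:,0]))%90)
F=[P(u,95) for u in [(207,545),(475,472),(92,155),(390,80),(205,222),(327,190),(276,522),(397,495)]]
print(np.round(F,1))
FL,FR,BL,BR,SL,SR,IL,IR=F
print('width',np.linalg.norm(FL-FR),np.linalg.norm(BL-BR),'len',np.linalg.norm(FL-BL),'slotw',np.linalg.norm(SL-SR),np.linalg.norm(IL-IR),'depth',np.linalg.norm((SL+SR-IL-IR)/2))
ax=(BL+BR-FL-FR);ax/=np.linalg.norm(ax);front=(FL+FR)/2;f2=(IL+IR)/2
print('axis',ax,np.degrees(np.arctan2(ax[1],ax[0])),'fork',front+30*ax,f2+30*ax,(SL+SR)/2-26*ax)
B=[onplane(p,*z(*u),10)[:2] for u in [(42,135),(447,28),(535,430)]]
print(np.round(B,1),np.linalg.norm(B[0]-B[1]),np.linalg.norm(B[1]-B[2]))
o=(B[0]+B[2])/2;x=B[1]-B[2];x/=np.linalg.norm(x);print('base o',o,'axis',np.degrees(np.arctan2(x[1],x[0])),'fork',o-6*x)
E
python3 st.py
```

```text
handle [[548.6 178.7]
 [537.  160.3]
 [518.3 171.7]
 [530.5 190.5]] c [533.62255825 175.29669985] sides [21.73580499 21.90367057 22.45536136 21.57906574]
angles [57.9615557  58.6760659  57.12597178 56.78251806]
[[495.1 181.8]
 [521.7 138.5]
 [556.1 219.4]
 [582.6 173.1]
 [550.6 197.4]
 [561.8 178.4]
 [502.7 170.8]
 [513.7 151. ]]
width 50.84914300156139 53.330628335718814 len 71.70125937345473 slotw 22.130996442745452 22.69174415961311 depth 55.10083268332429
axis [0.86059172 0.50929548] 30.616913233215094 fork [534.22374091 175.46265545] [534.04072094 176.15910963] [533.86302483 174.66853216]
[[554.1 239.4]
 [599.2 162.2]
 [523.3 118. ]] 89.35754839252466 87.84162824777671
base o [538.70854431 178.68731691] axis 30.215220358520014 fork [533.52369743 175.6678198 ]
```

Run:
```python
from h import *
s=state();print(s['joints'].round(3));print(rel([533.8,175.4,138]))
```

```text
[ 0.096  0.221 -0.55   1.791  0.126  1.165 -1.78 ]
[ 41.38330468  -3.3401493  174.74084793]
```

jog_arm(deltas=[[1,0.0207,-0.0017,0,0],[1,0.0207,-0.0017,0,0],[1,0,0,0.015,-6.9],[1,0,0,0.015,-6.9],[1,0,0,0.015,-6.9],[1,0,0,0.015,-6.9],[1,0,0,0.015,-6.9],[1,0,0,0.015,-6.9],[1,0,0,0,0],[1,0,0,0,0],[1,0,0,0,0]])

```text
t: 3.85
position: [534.1, 177.7, 224.0]
tool_rot: [3.14, -0.001, 1.006]
wrist_force: [0.4, 0.0, -0.0]
finger_gap: 1.004
```

```bash
python3 shot.py w3
python3 - <<'E'
from h import *
s=state();print(s['joints'].round(3));print(rel([533.8,175.4,138]))
E
```

```text
3.9 [534.049617   177.9527127  224.06784789] [ 3.14019625e+00 -1.01507881e-03  1.00689857e+00] [-0.76122992  0.14189399 -0.50018666] 0.9985911986772219
[ 0.132  0.414 -0.65   1.795  0.289  1.028 -1.193]
[-2.37827813  1.03323107 86.06700481]
```

View pics/w3.png

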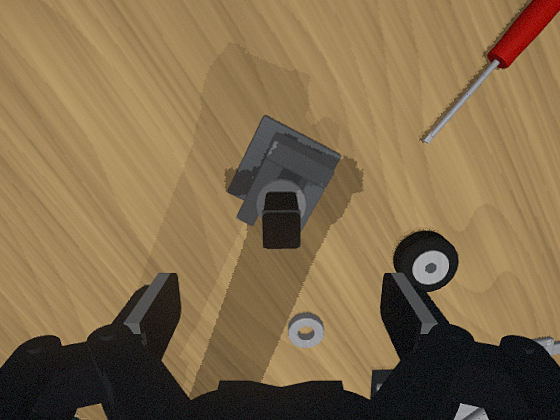

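Run:
```python
from h import *
import json
p=json.load(open('pics/w3.json'))
H=np.array([onplane(p,u,v,163) for u,v in [(263,212),(299,210.5),(300.5,247.5),(264,249)]])
print(H.round(1),H.mean(0)); print(rel(H.mean(0)))
e=np.roll(H,-1,0)-H;print(np.degrees(np.arctan2(e[:,1],e[:,0]))%90, np.linalg.norm(e,axis=1), np.degrees(1.0069))
```

```text
[[531.  192.6 163. ]
 [550.3 181.6 163. ]
 [538.2 159.9 163. ]
 [517.9 171.5 163. ]] [534.33341529 176.4141937  163.        ]
[-1.21062507  0.97689983 61.06807416]
[60.12324766 60.80352255 60.16467865 58.24564117] [22.21687592 24.82271447 23.32583365 24.8511746 ] 57.691120391722585
```

jog_arm(deltas=[[1,-0.0015,0.001,0.02,-1],[1,0,0,0.02,0],[1,0,0,0.02,0],[1,0,0,0.018,0],[1,0,0,0.008,0],[1,0,0,0,0],[1,0,0,0,0],[0.2,0,0,0,0],[0.2,0,0,0,0],[0.2,0,0,0,0],[0,0,0,0,0],[0,0,0,0,0],[0,0,0,0,0],[0,0,0,0,0],[0,0,0,0,0]], grip_force=60)

```text
t: 5.4
position: [533.8, 176.4, 137.5]
tool_rot: [3.141, -0.0, 1.027]
wrist_force: [-0.0, -1.3, 4.7]
finger_gap: 0.264
```

```bash
python3 shot.py w4
```

```text
5.45 [533.81834492 176.38679411 137.47389129] [ 3.14085750e+00 -3.82182908e-04  1.02657155e+00] [ 0.42956236 -0.79682353  5.44813786] 0.26872167280943104
```

View pics/w4.png

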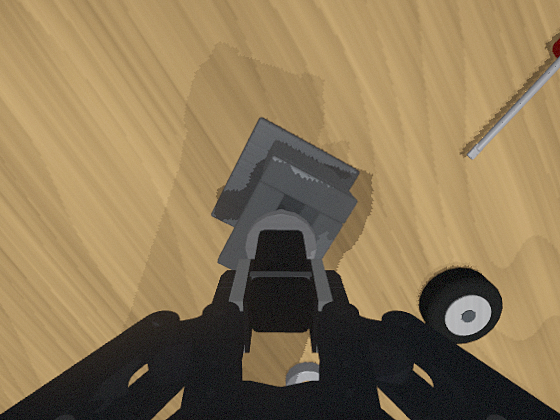

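jog_arm(deltas=[[0,0,0,-0.01,0],[0,0,0,-0.02,0],[0,0,0,-0.025,0],[0,0,0,-0.025,0],[0,0,0,-0.02,0],[0,0,0,-0.01,0],[0,0,0,0,0],[0,0,0,0,0],[0,0,0,0,0]])

```text
t: 6.35
position: [532.7, 176.0, 245.7]
tool_rot: [-3.14, 0.002, 1.027]
wrist_force: [0.1, 0.2, -2.4]
finger_gap: 0.266
```

```bash
python3 shot.py w5
python3 - <<'E'
from fx import *
for x,y in [(-71,-20),(0,-20),(47.5,27.5)]:
    q=f(x,y);print(q,rel([*q,200]))
E
```

```text
6.4 [532.75393635 176.08539409 245.73494897] [-3.13986925e+00  1.72233293e-03  1.02684526e+00] [ 0.20429425 -0.66494875 -2.35748117] 0.2698344517214728
[[ 498.1 -105.3   31. ]
 [ 431.5 -217.2   31. ]
 [ 612.7 -323.4   31. ]] 130.23172244375945 210.08386181013032
origin [ 555.24230239 -214.39098871] yaw -0.5324148072119752 res [[ 0.31992175 -0.1881433 ]
 [-0.31257375 -0.08285259]
 [-0.00734801  0.27099589]]
[ 483.9175457  -195.58197268] [-343.21941104  150.63735588   46.06661513]
[ 545.08999483 -231.62266452] [-342.40035615  221.63252354   45.94285103]
[ 610.12695533 -214.80916492] [-294.35562809  268.58119041   45.77919025]
```

View pics/w5.png

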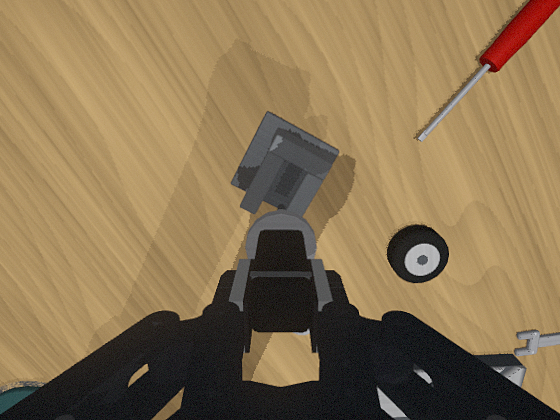

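jog_arm(deltas=[[0,-0.02,0.0088,0,0],[0,-0.02,0.0088,0,0],[0,-0.0376,0.0165,0,0],[0,-0.0376,0.0165,0,0],[0,-0.0376,0.0165,0,0],[0,-0.0376,0.0165,0,0],[0,-0.0376,0.0165,0,0],[0,-0.0376,0.0165,0,0],[0,-0.0376,0.0165,0,0],[0,-0.02,0.0088,0.015,0],[0,-0.02,0.0088,0.015,0],[0,0,0,0.015,0],[0,0,0,0.01,0],[0,0,0,0,0],[0,0,0,0,0]])

```text
t: 7.9
position: [485.0, -194.4, 192.1]
tool_rot: [-3.141, -0.0, 1.028]
wrist_force: [0.6, 0.3, -1.7]
finger_gap: 0.27
```

```bash
python3 shot.py w6
python3 - <<'E'
from fx import *
for x,y in [(-71,-20)]:
    q=f(x,y);print(q,rel([*q,137.5]))
s=state();print(s['joints'].round(3))
im=vision.get_image('scene');cv2.imwrite('pics/s6.png',cv2.resize(im[180:330,150:350],None,fx=4,fy=4,interpolation=cv2.INTER_CUBIC))
im=vision.get_image('top');cv2.imwrite('pics/t6.png',cv2.resize(im[150:300,250:450],None,fx=4,fy=4,interpolation=cv2.INTER_CUBIC))
E
```

```text
7.95 [ 485.33204296 -194.59002307  192.5525981 ] [ 3.14087469e+00 -3.10534329e-04  1.02812077e+00] [ 0.92445066  0.7286134  -1.78599706] 0.26990727612569515
[[ 498.1 -105.3   31. ]
 [ 431.5 -217.2   31. ]
 [ 612.7 -323.4   31. ]] 130.23172244375945 210.08386181013032
origin [ 555.24230239 -214.39098871] yaw -0.5324148072119752 res [[ 0.31992175 -0.1881433 ]
 [-0.31257375 -0.08285259]
 [-0.00734801  0.27099589]]
[ 483.9175457  -195.58197268] [-1.59701927 -0.73853006 55.05158877]
[ 0.745  0.356 -0.515  1.922  0.218  0.917 -0.42 ]
```

View pics/w6.png

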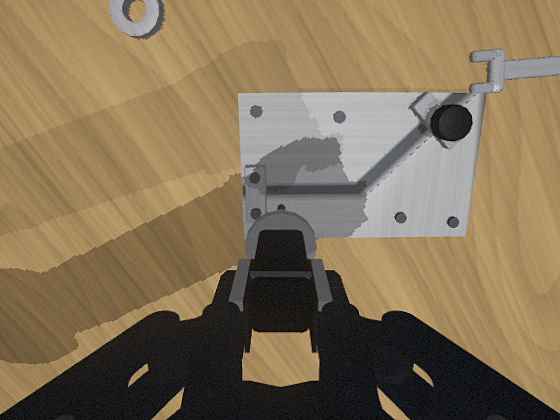

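View pics/s6.png

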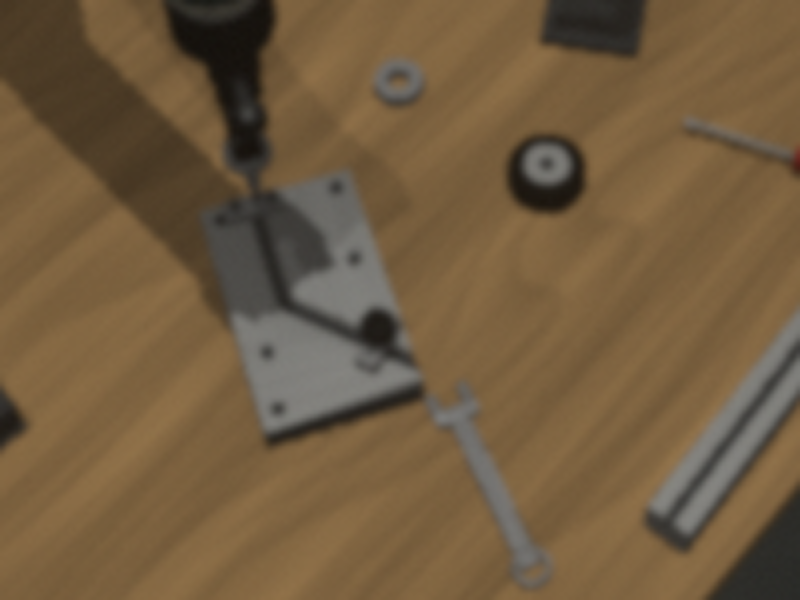

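View pics/t6.png

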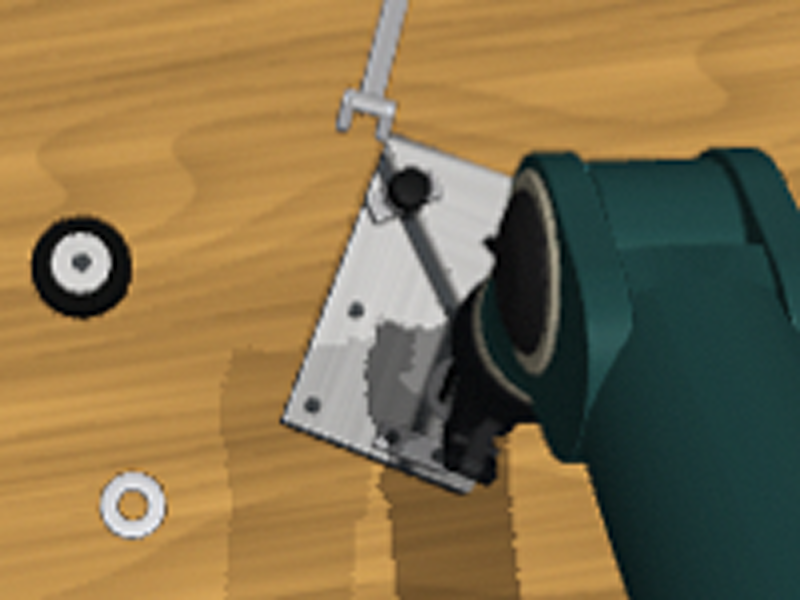

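Run:
```python
import cv2,numpy as np
im=cv2.imread('pics/w6.png')[85:245,230:490].astype(float)
a=np.clip((im/255)**.6*255,0,255).astype('uint8')
cv2.imwrite('pics/w6z.png',cv2.resize(a,None,fx=3,fy=3,interpolation=cv2.INTER_CUBIC))
```

```text
(no output)
```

View pics/w6z.png

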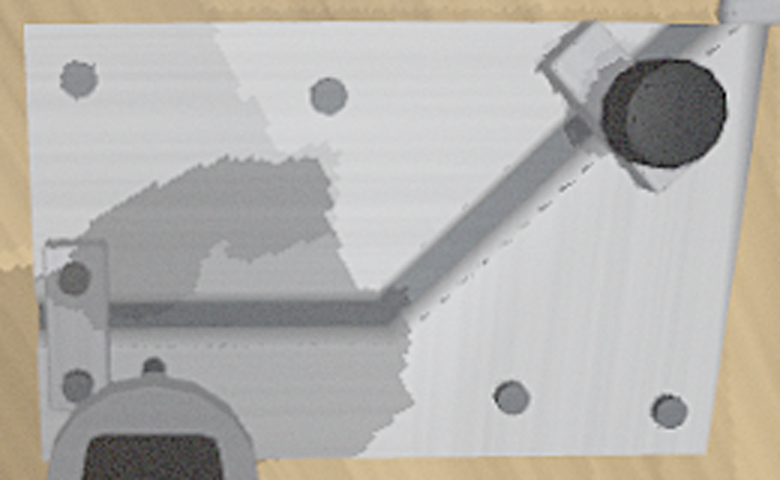

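Run:
```python
from fx import *
p=json.load(open('pics/w6.json'))
z=lambda a,b:(230+(a+.5)/3-.5,85+(b+.5)/3-.5)
loc=lambda uv,zz:((onplane(p,*z(*uv),zz)[:2]-o)@M).round(1)
for uv in [(24,24),(706,455),(42,458)]: print('corner',loc(uv,31))
for uv in [(112,313),(250,313),(385,312),(395,297),(573,132)]: print('floor',loc(uv,25))
print('strap',loc((107,260),43),loc((110,360),31),loc((110,313),31))
print('strap6',loc((543,68),43),loc((540,72),31))
print('knob',loc((677,113),71))
```

```text
[[ 498.1 -105.3   31. ]
 [ 431.5 -217.2   31. ]
 [ 612.7 -323.4   31. ]] 130.23172244375945 210.08386181013032
origin [ 555.24230239 -214.39098871] yaw -0.5324148072119752 res [[ 0.31992175 -0.1881433 ]
 [-0.31257375 -0.08285259]
 [-0.00734801  0.27099589]]
corner [-105.4   65. ]
corner [105.4 -66.2]
corner [-105.6  -64.6]
floor [-82.9 -19.6]
floor [-40.7 -20. ]
floor [  0.8 -20.1]
floor [  3.6 -15.4]
floor [53.5 34. ]
strap [-83.2   0.5] [-83.6 -32.8] [-83.2 -18.1]
strap6 [36.3 52.6] [39.9 51.2]
knob [61.3 42.5]
```

jog_arm(deltas=[[0,-0.0016,-0.0017,0.01,0],[0,0,0,0.012,0],[0,0,0,0.012,0],[0,0,0,0.01,0],[0,0,0,0.006,0],[0,0,0,0,0],[0,0,0,0,0],[0,0,0,0,0]])

```text
t: 8.85
position: [482.9, -195.8, 142.5]
tool_rot: [3.141, -0.0, 1.027]
wrist_force: [0.5, -0.5, -1.0]
finger_gap: 0.27
```

```bash
python3 shot.py w7
python3 - <<'E'
from fx import *
q=f(-72,-20);print(rel([*q,132.5]))
E
```

```text
8.9 [ 482.85435733 -195.83842376  142.55169765] [ 3.14055392e+00 -8.28431442e-05  1.02675889e+00] [ 0.45161575 -0.26223143 -2.02468011] 0.26890165544324673
[[ 498.1 -105.3   31. ]
 [ 431.5 -217.2   31. ]
 [ 612.7 -323.4   31. ]] 130.23172244375945 210.08386181013032
origin [ 555.24230239 -214.39098871] yaw -0.5324148072119752 res [[ 0.31992175 -0.1881433 ]
 [-0.31257375 -0.08285259]
 [-0.00734801  0.27099589]]
[ 0.75727181 -0.23341962 10.05152338]
```

View pics/w7.png

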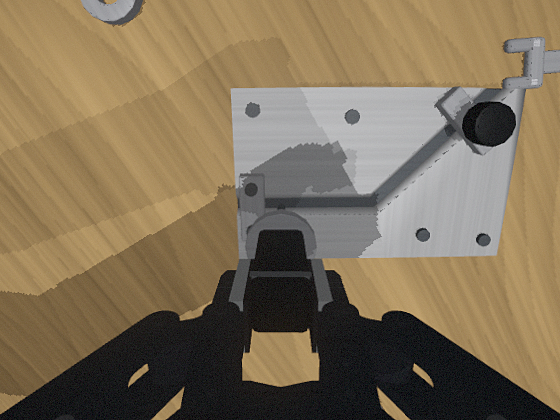

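Run:
```python
from h import *
import json
im=cv2.imread('pics/w7.png')[185:225,255:310].astype(float)
cv2.imwrite('pics/w7z.png',cv2.resize(np.clip((im/255)**.5*255,0,255).astype('uint8'),None,fx=10,fy=10,interpolation=cv2.INTER_CUBIC))
p=json.load(open('pics/w7.json'))
pos=np.array([482.854,-195.838,142.55]);rot=R.from_euler('xyz',[3.1405539,-8.3e-5,1.02675889])
for z in (30,33,36):
    for v in (204,207): print(z,v,rot.inv().apply(onplane(p,280.6,v,z)-pos).round(1))
```

```text
30 204 [  0.7   0.2 112.6]
30 207 [ -1.7   0.2 112.6]
33 204 [  1.6   0.2 109.6]
33 207 [ -0.8   0.2 109.6]
36 204 [  2.5   0.2 106.6]
36 207 [1.000e-01 2.000e-01 1.066e+02]
```

View pics/w7z.png

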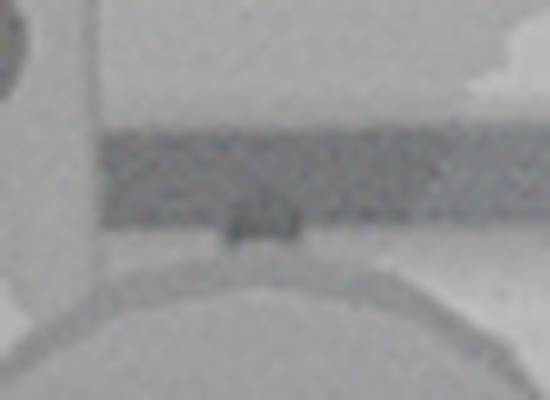

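jog_arm(deltas=[[0,0.0018,0,0,0],[0,0,0,0.002,0],[0,0,0,0.002,0],[0,0,0,0.002,0],[0,0,0,0.002,0],[0,0,0,0.001,0],[0,0,0,0,0],[0,0,0,0,0]])

```text
t: 9.7
position: [483.5, -194.2, 133.2]
tool_rot: [3.141, 0.0, 1.027]
wrist_force: [0.1, 0.0, 0.5]
finger_gap: 0.267
```

```bash
python3 shot.py w8
python3 - <<'E'
from fx import *
q=f(-72,-20);print(rel([*q,132.5]))
for i in range(4): vision.get_image('top'); print(state()['wrist_force'].round(1))
im=cv2.imread('pics/w8.png')[185:225,255:310].astype(float)
cv2.imwrite('pics/w8z.png',cv2.resize(np.clip((im/255)**.5*255,0,255).astype('uint8'),None,fx=10,fy=10,interpolation=cv2.INTER_CUBIC))
E
```

```text
9.75 [ 483.4544643  -194.23962685  133.20199154] [3.14137371e+00 5.50623199e-05 1.02666307e+00] [ 0.24750243 -0.49344085 -0.06876865] 0.2671495770776155
[[ 498.1 -105.3   31. ]
 [ 431.5 -217.2   31. ]
 [ 612.7 -323.4   31. ]] 130.23172244375945 210.08386181013032
origin [ 555.24230239 -214.39098871] yaw -0.5324148072119752 res [[ 0.31992175 -0.1881433 ]
 [-0.31257375 -0.08285259]
 [-0.00734801  0.27099589]]
[-0.92043235  0.09101761  0.70206216]
[-0.9  0.2  0.8]
[-0.5  0.3 -0.8]
[-0.7 -0.3  0.8]
[-0.5 -0.1  0.2]
```

View pics/w8z.png

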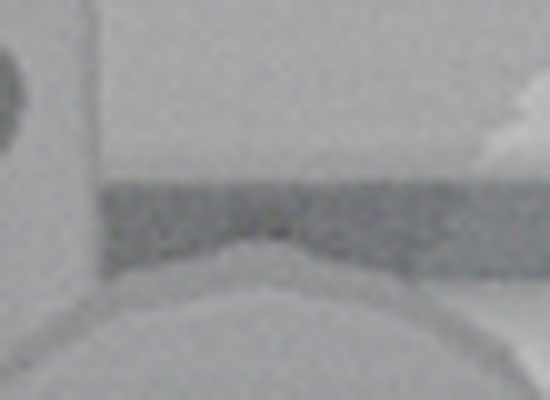

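jog_arm(deltas=[[0,0,0,0.001,0],[0,0,0.001,0,0],[0,0,0.002,0,0],[0,0,0.003,0,0],[0,0.0001,0.003,0,0],[0,0,0.003,0,0],[0,0,0.003,0,0],[0,0.0001,0.003,0,0],[0,0,0.003,0,0],[0,0,0.003,0,0],[0,0.0001,0.003,0,0],[0,0,0.003,0,0],[0,0,0.003,0,0],[0,0.0001,0.003,0,0]])

```text
t: 11.35
position: [514.6, -212.6, 132.1]
tool_rot: [-3.142, 0.0, 1.027]
wrist_force: [-1.4, 0.2, 1.2]
finger_gap: 0.267
```

```bash
python3 shot.py w9
python3 - <<'E'
from fx import *
for a in [-36,0]:
  q=f(a,-20);print(rel([*q,132]))
for i in range(3): vision.get_image('top'); print(state()['wrist_force'].round(1))
im=cv2.imread('pics/w9.png')[185:225,255:310].astype(float)
cv2.imwrite('pics/w9z.png',cv2.resize(np.clip((im/255)**.5*255,0,255).astype('uint8'),None,fx=10,fy=10,interpolation=cv2.INTER_CUBIC))
E
```

```text
11.4 [ 515.27398485 -213.01487727  132.18958481] [ 3.14032350e+00 -2.32356860e-04  1.02662863e+00] [ 0.59801256 -0.1895504  -0.27337172] 0.26689976913335856
[[ 498.1 -105.3   31. ]
 [ 431.5 -217.2   31. ]
 [ 612.7 -323.4   31. ]] 130.23172244375945 210.08386181013032
origin [ 555.24230239 -214.39098871] yaw -0.5324148072119752 res [[ 0.31992175 -0.1881433 ]
 [-0.31257375 -0.08285259]
 [-0.00734801  0.27099589]]
[-0.90725559 -0.85504673  0.18828898]
[-0.48416142 35.14243784  0.23407373]
[ 0.3 -1.   0.6]
[ 1.6 -0.9 -0.2]
[ 0.4 -0.3 -0.7]
```

View pics/w9z.png

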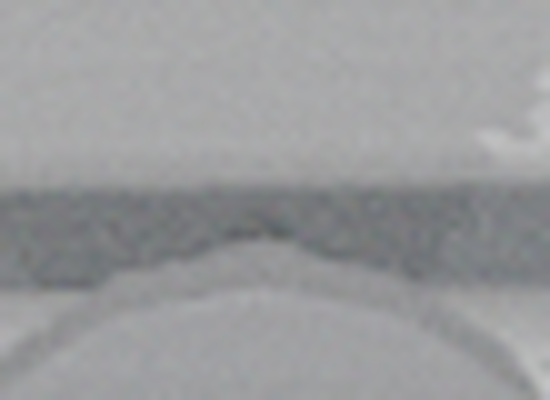

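View pics/w9.png

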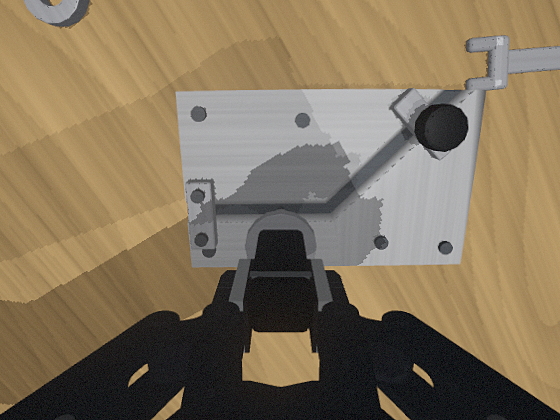

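jog_arm(deltas=[[0,0,0.001,0,0],[0,0,0.002,0,0],[0,0,0.003,0,0],[0,0.0001,0.003,0,0],[0,0,0.003,0,0],[0,0.0001,0.003,0,0],[0,0,0.003,0,0],[0,0.0001,0.003,0,0],[0,0,0.003,0,0],[0,0.0001,0.003,0,0],[0,0,0.003,0,0],[0,0,0.003,0,0],[0,0,0.002,0,0],[0,0,0,0,0]])

```text
t: 12.95
position: [545.3, -230.7, 132.3]
tool_rot: [3.14, -0.0, 1.027]
wrist_force: [-0.0, -0.3, 0.1]
finger_gap: 0.27
```

```bash
python3 shot.py w10
python3 - <<'E'
from fx import *
for a,b in [(0,-20),(48,28)]:
  q=f(a,b);print(rel([*q,132]))
for i in range(3): vision.get_image('top'); print(state()['wrist_force'].round(1))
im=cv2.imread('pics/w10.png')[165:225,235:350].astype(float)
cv2.imwrite('pics/w10z.png',cv2.resize(np.clip((im/255)**.5*255,0,255).astype('uint8'),None,fx=6,fy=6,interpolation=cv2.INTER_CUBIC))
E
```

```text
13.0 [ 545.31735096 -230.71648155  132.33783687] [ 3.13968650e+00 -2.62784424e-04  1.02666965e+00] [ 0.62647775 -1.14716779  0.4693619 ] 0.2701446334621014
[[ 498.1 -105.3   31. ]
 [ 431.5 -217.2   31. ]
 [ 612.7 -323.4   31. ]] 130.23172244375945 210.08386181013032
origin [ 555.24230239 -214.39098871] yaw -0.5324148072119752 res [[ 0.31992175 -0.1881433 ]
 [-0.31257375 -0.08285259]
 [-0.00734801  0.27099589]]
[-0.89309621  0.27393941  0.33812497]
[47.66576695 47.70838009  0.44130303]
[ 0.3  0.6 -0. ]
[ 0.3 -0.4  0.7]
[ 1.2  0.2 -0. ]
```

View pics/w10z.png

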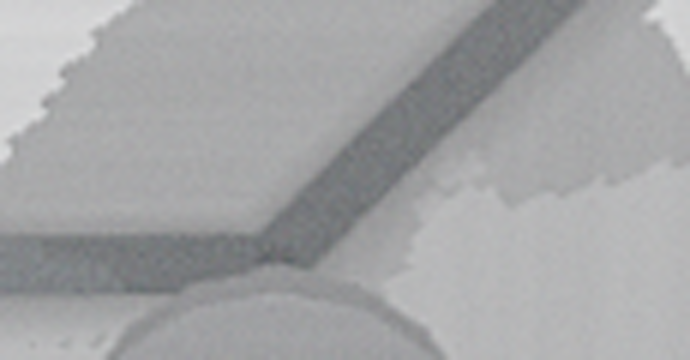

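jog_arm(deltas=[[0,0.0007,0.0007,0,0],[0,0.0014,0.0014,0,0],[0,0.0021,0.0021,0,0],[0,0.0022,0.0021,0,0],[0,0.0021,0.0021,0,0],[0,0.0022,0.0021,0,0],[0,0.0021,0.0021,0,0],[0,0.0022,0.0021,0,0],[0,0.0021,0.0021,0,0],[0,0.0022,0.0021,0,0],[0,0.0021,0.0021,0,0],[0,0.0022,0.0021,0,0],[0,0.0021,0.0021,0,0],[0,0.0014,0.0014,0,0]])

```text
t: 14.55
position: [581.7, -220.7, 132.1]
tool_rot: [3.141, -0.0, 1.027]
wrist_force: [-2.1, -1.2, -0.0]
finger_gap: 0.267
```

```bash
python3 shot.py w11
python3 - <<'E'
from fx import *
for a,b in [(48,28)]:
  q=f(a,b);print(rel([*q,132]))
for i in range(3): vision.get_image('top'); print(state()['wrist_force'].round(1))
im=cv2.imread('pics/w11.png')[145:225,235:350].astype(float)
cv2.imwrite('pics/w11z.png',cv2.resize(np.clip((im/255)**.5*255,0,255).astype('uint8'),None,fx=6,fy=6,interpolation=cv2.INTER_CUBIC))
E
```

```text
14.6 [ 582.13280991 -220.60931028  132.17144568] [ 3.14072108e+00 -5.60260065e-04  1.02706705e+00] [ 0.37848352  0.03187217 -0.13639572] 0.26999286245152093
[[ 498.1 -105.3   31. ]
 [ 431.5 -217.2   31. ]
 [ 612.7 -323.4   31. ]] 130.23172244375945 210.08386181013032
origin [ 555.24230239 -214.39098871] yaw -0.5324148072119752 res [[ 0.31992175 -0.1881433 ]
 [-0.31257375 -0.08285259]
 [-0.00734801  0.27099589]]
[19.9514458  21.45052837  0.20131944]
[0.7 0.3 0.1]
[ 0.7 -0.7  0.5]
[ 0.3 -0.2  0.2]
```

View pics/w11z.png

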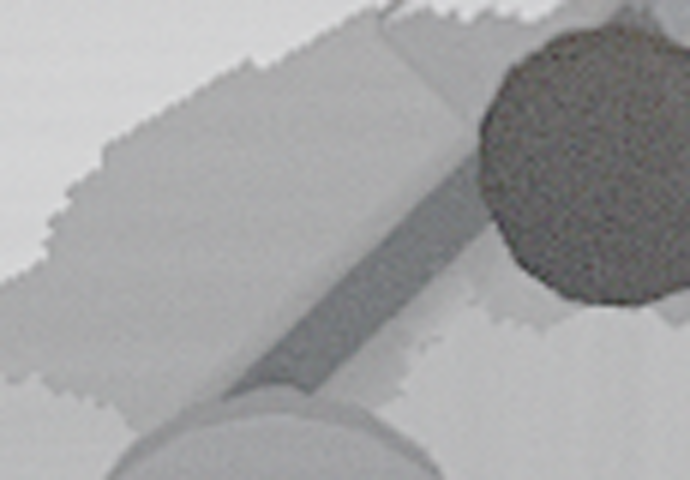

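jog_arm(deltas=[[0,0.0007,0.0007,0,0],[0,0.0014,0.0014,0,0],[0,0.0021,0.0022,0,0],[0,0.0021,0.0021,0,0],[0,0.0021,0.0022,0,0],[0,0.0021,0.0021,0,0],[0,0.0021,0.0022,0,0],[0,0.0021,0.0021,0,0],[0,0.0021,0.0021,0,0],[0,0.0014,0.0014,0,0],[0,0,0,0,0],[0,0,0,0,0],[0,0,0,0,0]])

```text
t: 16.05
position: [607.3, -214.7, 132.4]
tool_rot: [3.14, -0.001, 1.027]
wrist_force: [0.5, -0.1, 0.4]
finger_gap: 0.271
```

```bash
python3 shot.py w12
python3 - <<'E'
from fx import *
for a,b in [(48,28)]:
  q=f(a,b);print(rel([*q,132]))
for i in range(3): vision.get_image('top'); print(state()['wrist_force'].round(1))
im=cv2.imread('pics/w12.png')[125:225,230:350].astype(float)
cv2.imwrite('pics/w12z.png',cv2.resize(np.clip((im/255)**.5*255,0,255).astype('uint8'),None,fx=5,fy=5,interpolation=cv2.INTER_CUBIC))
E
```

```text
16.1 [ 607.26248148 -214.71101048  132.41277029] [ 3.14010583e+00 -8.52687699e-04  1.02688505e+00] [ 1.30952916 -0.05154627  0.02695057] 0.265067016845961
[[ 498.1 -105.3   31. ]
 [ 431.5 -217.2   31. ]
 [ 612.7 -323.4   31. ]] 130.23172244375945 210.08386181013032
origin [ 555.24230239 -214.39098871] yaw -0.5324148072119752 res [[ 0.31992175 -0.1881433 ]
 [-0.31257375 -0.08285259]
 [-0.00734801  0.27099589]]
[1.90369989 2.99549809 0.41884793]
[ 2.3 -0.6  0.9]
[ 1.7 -0.3  0.2]
[1.3 0.3 0.5]
```

View pics/w12z.png

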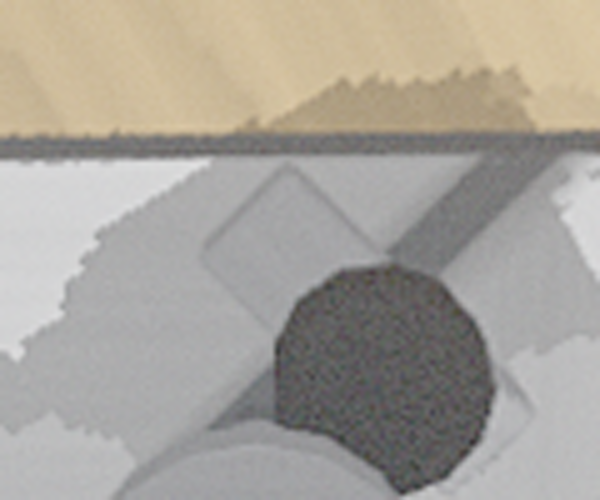

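Run:
```python
from fx import *
p=json.load(open('pics/w12.json'))
z=lambda a,b:(230+(a+.5)/5-.5,125+(b+.5)/5-.5)
for n,uv,zz in [('near corner',(203,256),43),('far corner',(288,163),43),('near edge',(268,330),43),('knob',(385,380),71)]:
    l=(onplane(p,*z(*uv),zz)[:2]-o)@M;d=l-[0,-20];print(n,l.round(1),'along',((d[0]+d[1])/2**.5).round(1))
s=state();l=(s['position'][:2]-o)@M;d=l-[0,-20];print('tcp along',(d[0]+d[1])/2**.5,'across',(d[1]-d[0])/2**.5)
```

```text
[[ 498.1 -105.3   31. ]
 [ 431.5 -217.2   31. ]
 [ 612.7 -323.4   31. ]] 130.23172244375945 210.08386181013032
origin [ 555.24230239 -214.39098871] yaw -0.5324148072119752 res [[ 0.31992175 -0.1881433 ]
 [-0.31257375 -0.08285259]
 [-0.00734801  0.27099589]]
near corner [38.6 53.9] along 79.6
far corner [50.2 66.5] along 96.7
near edge [47.3 43.4] along 78.3
knob [61.4 44.2] along 88.8
tcp along 64.32385333322657 across 0.7968112848603817
```

jog_arm(deltas=[[0,0.0007,0.0007,0,0],[0,0.0007,0.0007,0,0],[0,0,0,0,0],[0,0,0,0,0],[0,0,0,0,0],[0,0,0,-0.002,0],[0,0,0,-0.003,0],[0,0,0,-0.003,0],[0,0,0,-0.004,0],[0,0,0,-0.006,0],[0,0,0,-0.01,0],[0,0,0,-0.018,0],[0,0,0,-0.025,0],[0,0,0,-0.025,0],[0,0,0,-0.016,0],[0,0,0,0,0],[0,0,0,0,0]])

```text
t: 17.95
position: [608.1, -214.4, 243.7]
tool_rot: [-3.141, 0.0, 1.027]
wrist_force: [-0.3, 0.8, -2.7]
finger_gap: 0.268
```

```bash
python3 shot.py w13
python3 - <<'E'
from h import *
print(rel([533.8,176.2,200]))
for i in range(2): vision.get_image('top'); print(state()['wrist_force'].round(1))
E
```

```text
18.0 [ 607.70969334 -214.30403808  242.88526378] [-3.13972194e+00  6.45090894e-04  1.02667766e+00] [ 0.17264863 -0.03319168 -2.40231916] 0.27324500078349295
[ 295.87614992 -265.30558189   43.19079179]
[ 0.4 -0.  -2.4]
[-0.7  1.1 -1.7]
```

View pics/w13.png

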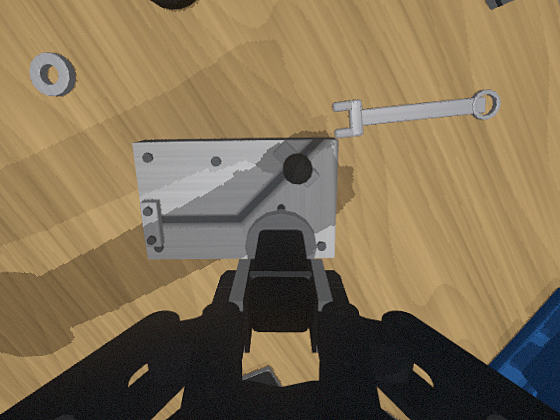

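jog_arm(deltas=[[0,0.02,-0.0179,0,0],[0,0.02,-0.0179,0,0],[0,0.036,-0.0323,0,0],[0,0.036,-0.0323,0,0],[0,0.036,-0.0323,0,0],[0,0.036,-0.0323,0,0],[0,0.036,-0.0323,0,0],[0,0.036,-0.0323,0,0],[0,0.02,-0.0179,0,0],[0,0.02,-0.0179,0,0],[0,0,0,0,0],[0,0,0,0,0],[0,0,0,0,0],[0,0,0,0,0]])

```text
t: 19.5
position: [534.9, 174.8, 243.6]
tool_rot: [-3.141, 0.001, 1.025]
wrist_force: [0.3, 0.1, -2.6]
finger_gap: 0.267
```

```bash
python3 shot.py w14
python3 - <<'E'
from h import *
print(rel([534,176.2,137.5]))
E
```

```text
19.55 [534.9251365  174.96250794 243.76186664] [-3.14147485e+00  6.59060548e-04  1.02465350e+00] [-0.19440379 -0.84413308 -2.88001071] 0.27024271768824293
[  0.64700097  -1.42079016 106.26163141]
```

View pics/w14.png

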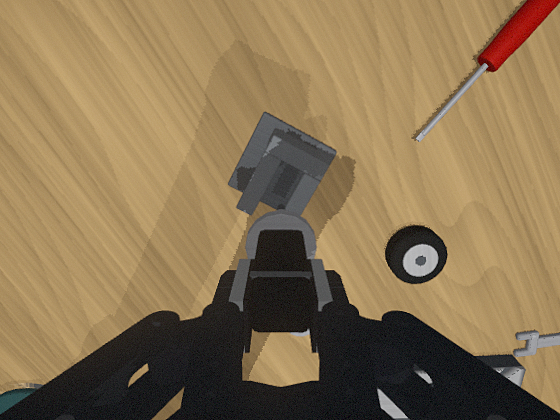

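jog_arm(deltas=[[0,0.0006,-0.0014,0.01,0],[0,0,0,0.01,0],[0,0,0,0,0],[0,0,0,0,0]])

```text
t: 19.95
position: [533.4, 177.4, 223.4]
tool_rot: [-3.141, 0.001, 1.027]
wrist_force: [1.6, -0.5, -2.4]
finger_gap: 0.268
```

Run:
```python
from h import *
print(rel([534,176.2,137.5]))
```

```text
[-0.65307534  1.15812852 85.92814052]
```

jog_arm(deltas=[[0,-0.0006,0.001,0.01,0],[0,0,0,0.015,0],[0,0,0,0.015,0],[0,0,0,0.015,0],[0,0,0,0.01,0],[0,0,0,0.01,0],[0,0,0,0.005,0],[0,0,0,0,0],[0,0,0,0,0]])

```text
t: 20.85
position: [534.6, 176.7, 144.4]
tool_rot: [3.141, -0.001, 1.027]
wrist_force: [0.3, -0.0, -2.3]
finger_gap: 0.274
```

```bash
python3 shot.py w15;python3 - <<'E'
from h import *
print(rel([534,176.2,137.5]))
E
```

```text
20.9 [534.70230321 176.6935188  144.59834096] [ 3.14087352e+00 -7.84280481e-04  1.02673788e+00] [ 1.15700984  0.20692458 -2.20254206] 0.26885799328289584
[-0.79135002 -0.35055371  7.09747224]
```

View pics/w15.png

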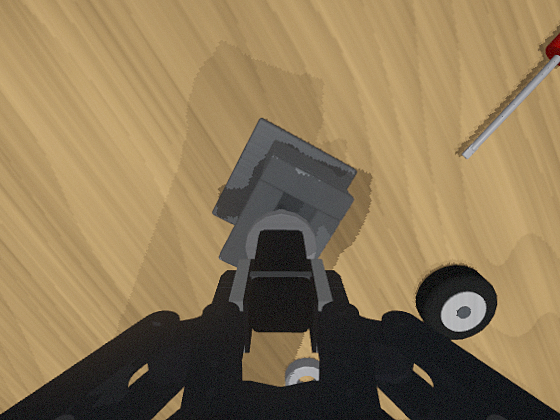

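Shaft is in the slot, aligned as at the pick-up view (w4). Lower the last millimetres.

jog_arm(deltas=[[0,-0.0007,-0.0003,0.002,0],[0,0,0,0.002,0],[0,0,0,0.002,0],[0,0,0,0.001,0],[0,0,0,0.0005,0],[0,0,0,0,0],[0,0,0,0,0]])

```text
t: 21.6
position: [533.8, 176.0, 137.5]
tool_rot: [3.141, 0.0, 1.027]
wrist_force: [-2.8, -1.7, 5.5]
finger_gap: 0.27
```

```bash
python3 shot.py w16;python3 - <<'E'
from h import *
print(rel([534,176.2,137.5]))
for i in range(2): vision.get_image('top'); print(state()['wrist_force'].round(1))
E
```

```text
21.65 [533.75060503 175.99485955 137.45145539] [3.14100419e+00 3.75554663e-04 1.02670891e+00] [-2.35976875 -1.27082167  6.25840331] 0.2652907427641965
[ 0.30459611  0.10722257 -0.04859592]
[-1.5 -1.2  5.2]
[-1.8 -0.8  5.8]
```

jog_arm(deltas=[[0,0,0,-0.0004,0],[0.35,0,0,0,0],[0.45,0,0,0,0],[0.6,0,0,0,0],[0.8,0,0,0,0],[0.9,0,0,0,0],[0.9,0,0,0,0],[0.9,0,0,0,0],[0.9,0,0,0,0]])

```text
t: 22.65
position: [533.7, 176.1, 137.0]
tool_rot: [-3.142, 0.0, 1.027]
wrist_force: [-0.3, 1.1, 0.1]
finger_gap: 0.897
```

```bash
python3 shot.py w17
```

```text
22.7 [533.67432897 176.05172891 136.97714387] [ 3.14157054e+00 -2.74428451e-05  1.02676335e+00] [0.07787542 0.33238666 0.15222118] 0.8993677108217888
```

View pics/w17.png

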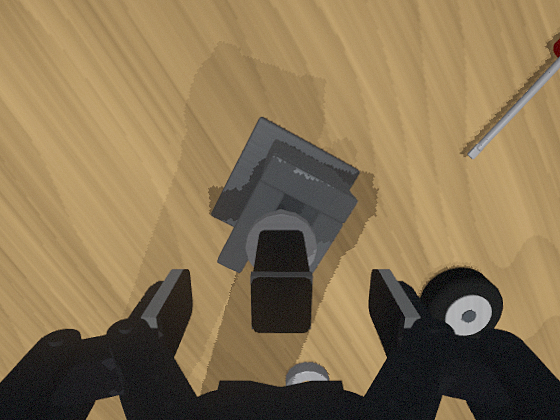

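Released, probe upright, fingers clear on both sides. Retreat upward.

jog_arm(deltas=[[0.9,0,0,-0.01,0],[0.9,0,0,-0.02,0],[0.9,0,0,-0.03,0],[0.9,0,0,-0.03,0],[0.9,0,0,-0.03,0],[0.9,-0.02,0,-0.02,0],[0.9,-0.03,0,-0.01,0],[0.9,0,0,0,0],[0.9,0,0,0,0],[0.9,0,0,0,0]])

```text
t: 23.7
position: [507.8, 134.0, 287.0]
tool_rot: [-3.141, -0.0, 1.028]
wrist_force: [0.6, 0.2, -0.7]
finger_gap: 0.902
```

```bash
python3 shot.py w18
python3 - <<'E'
from h import *
im=vision.get_image('top');cv2.imwrite('pics/t18.png',im)
a=cv2.imread('pics/top0.png');d=cv2.absdiff(a,im).max(2)
for n,(u,v) in dict(wheel=(270,216),ring=(283,276),jar=(109,272),motor=(455,258),wrench=(348,155),screwdriver=(205,165)).items():
    print(n,d[v-20:v+20,u-20:u+20].mean().round(1))
E
```

```text
23.75 [507.76376947 134.1309406  286.70373398] [-3.14085713e+00 -1.99775952e-04  1.02796015e+00] [-0.72011862  0.06407582 -0.36823342] 0.8996626513266386
wheel 17.2
ring 27.9
jar 17.8
motor 18.6
wrench 20.2
screwdriver 20.5
```

View pics/w18.png

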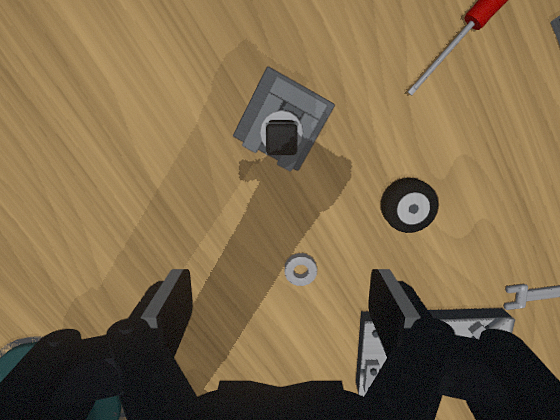

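View pics/t18.png

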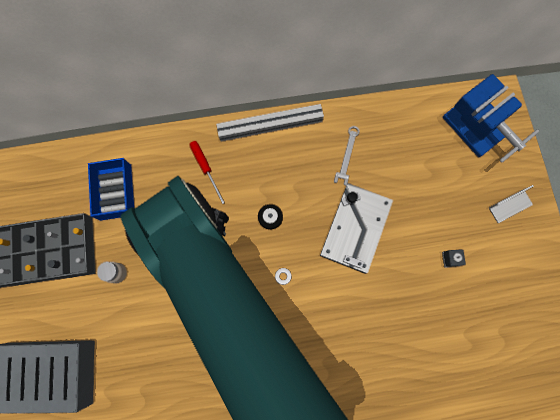

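Run:
```python
from h import *
import json
p=json.load(open('pics/w18.json'))
H=np.array([onplane(p,u,v,163) for u,v in [(266,123),(296,122),(299,153),(267,155)]]);print(H.mean(0),np.linalg.norm(np.roll(H,-1,0)-H,axis=1))
print(job.sign_off())
```

```text
[534.29279006 175.39790933 163.        ] [22.4577156  23.36469274 24.59153535 24.03196262]
the job is handed in; nothing more can be done
None
```

I traced the seam in order, from the plain strap round the bend to the strap with the knob. I then hung the probe back in its fork, let go and moved clear. The job was handed in at about 23.8 s of the 64 s allowed, and sign-off gives no verdict.

- **Trace:** I moved 3 mm per 0.1 s row, 3 cm/s. By height the pin was pressed in about 5 mm. By wrist force, roughly 2 N above the free reading, it was nearer 3–4 mm. That force signal is noisy and the pin travel could not be read directly, so the press depth is only indirectly confirmed.
- **End of the seam:** I stopped about 3–4 mm short of my estimate of `seam6`, inside the 10 mm allowed. Going all the way would have put the probe's shaft against the knob.
- **Probe in the fork:** the handle top measured (534.3, 175.4) mm, against a fork point of about (533.9, 175.4) mm. It looks upright, and the wrist force was back to about zero after release.
- **Other things on the bench:** the before and after top pictures show them in the same places by eye. The automatic picture difference was no use as a check, because it read high (17–28) at all six things.

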